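Check two soldering-stand swing arms for binding

TASK

Check the two soldering stands: by its upright pin, swing each hold-down arm away from its padded rest towards the grey soldering block as far as it will go, pressing lightly at the end of its travel to feel which of the two binds part-way, and never force or bend a spring arm hard. Leave the arm that swings freely fully over its block against the far stop, put the one that binds fully back over its rest against the rest stop, then let go; leave everything else on the bench where it is.

Things in the scene. Friction and masses are not known exactly. Their poses are not given: they have to be found in the camera images.
- stand_a: soldering stand fixed to the bench: grey steel base plate 12 mm thick. Origin on the hinge axis at bench height; z up. Plate: 135 mm to the stand's -x (towards the robot), 30 mm to +x, 100 mm each side in y. Padded rest near its -x +y corner, grey soldering block near its -x -y corner. Both stands look alike; which stands left or right varies
- pivot_a (a point): point on the vertical hinge axis of stand_a's arm, 60 mm above the bench; axes as the stand's. At swing + flex = t the pin lies from it, in the stand's frame, at 110 mm * (-cos(t - 0.80), -sin(t - 0.80)). Nothing on the stand but the pin is higher than 73 mm
- pin_a (a point): centre of the top of the upright steel grip pin at the end of stand_a's arm: 12 mm diameter, bare from 67 to 113 mm above the bench, 110 mm from the hinge axis. The arm under it is a flat steel strip 12 mm wide, top 64.5 mm above the bench; boss round the pin's foot 22 mm diameter, top at 67 mm
- swing_a (a joint): stand_a's hinge angle, rad: 0 over the padded rest (rest stop), growing counter-clockwise from above. A free arm swings to 1.60 over the block (far stop), drag about 2 N at the pin. One of the two arms binds: same drag, then a hard stop part-way, somewhere between 0.6 and 1.2. Arms stay where left; they start at 0.1 to 0.45
- flex_a (a joint): spring bend of stand_a's arm about the same axis, rad, positive counter-clockwise; 0 unloaded, about 0.009 rad (1 mm at the pin) per newton pushed sideways on the pin. Beyond 0.17 rad either way (about 18 N) the arm is overstrained
- stand_b: soldering stand fixed to the bench: grey steel base plate 12 mm thick. Origin on the hinge axis at bench height; z up. Plate: 135 mm to the stand's -x (towards the robot), 30 mm to +x, 100 mm each side in y. Padded rest near its -x +y corner, grey soldering block near its -x -y corner. Both stands look alike; which stands left or right varies
- pivot_b (a point): point on the vertical hinge axis of stand_b's arm, 60 mm above the bench; axes as the stand's. At swing + flex = t the pin lies from it, in the stand's frame, at 110 mm * (-cos(t - 0.80), -sin(t - 0.80)). Nothing on the stand but the pin is higher than 73 mm
- pin_b (a point): centre of the top of the upright steel grip pin at the end of stand_b's arm: 12 mm diameter, bare from 67 to 113 mm above the bench, 110 mm from the hinge axis. The arm under it is a flat steel strip 12 mm wide, top 64.5 mm above the bench; boss round the pin's foot 22 mm diameter, top at 67 mm
- swing_b (a joint): stand_b's hinge angle, rad: 0 over the padded rest (rest stop), growing counter-clockwise from above. A free arm swings to 1.60 over the block (far stop), drag about 2 N at the pin. One of the two arms binds: same drag, then a hard stop part-way, somewhere between 0.6 and 1.2. Arms stay where left; they start at 0.1 to 0.45
- flex_b (a joint): spring bend of stand_b's arm about the same axis, rad, positive counter-clockwise; 0 unloaded, about 0.009 rad (1 mm at the pin) per newton pushed sideways on the pin. Beyond 0.17 rad either way (about 18 N) the arm is overstrained
- ring_a: loose steel ring, 28 mm diameter, 9 mm high, lying on the base plate of stand_a under the arm's sweep; origin under its centre
- ring_b: the same, on the base plate of stand_b
- tweezers: brass tweezers 160 x 14 x 10 mm lying between the stands; origin under the middle
- jar: white plastic jar with a red cap, 48 mm diameter, 75 mm high, beyond the stands; origin under its centre
- mandrel: steel ring mandrel 260 mm long, 24 mm thick, lying beyond the stands; origin under the middle
- charcoal: dark block 70 x 45 x 28 mm near the robot; origin under its centre
- file: small screwdriver lying near the robot, below 40 mm high; origin under the middle

How it is judged:
On the way:
1. the binding arm is swung to the point where it binds and pressed there with about 3 N or more (value of joint swing_a above 0.8 rad and value of joint flex_a above 0.03 rad), for 0.1 s.
At the end, for the whole second after the job is handed in: The freely swinging arm stands still within 0.08 rad (9 mm at the pin) of its far stop, over the soldering block; the arm that binds stands still within 0.08 rad of its rest stop (value of joint swing_a below 0.08 rad and value of joint swing_b above 1.52 rad and velocity of joint swing_a between -0.05 and 0.05 rad/s and velocity of joint swing_b between -0.05 and 0.05 rad/s); the robot touches nothing.
It fails at once if a spring arm bent more than 0.17 rad (pushed with more than about 18 N at the pin) (value of joint any of flex_a, flex_b above 0.17 rad or value of joint any of flex_a, flex_b below -0.17 rad).
It fails at once if a bystander shifted by more than 20 mm (distance of any of ring_a, ring_b, tweezers, jar, mandrel, charcoal, file from where it was at the start of the episode above 0.02 m).
It also fails if it takes over 72 s, if anything falls off the work surface, if the arm or the gripper's body presses on something with over 40 N, if the wrist force passes 120 N, or if a joint passes its speed limit or range.

ROBOT

A 6-joint arm with a two-finger parallel gripper is mounted at the origin on the work surface. World frame = base frame: x ahead of the robot, y to its left, z up, the work surface at z = 0. Lengths are in m, angles in rad, forces in N, time in s.
With the tool pointing down it reaches from about 0.425 to 0.95 m from the base axis. Payload 3.5 kg.
Tool frame: the origin (TCP) lies on the mounting face of the last link; the fingertips stand 173 mm ahead of it and the grasp point (between the pads) lies 155 mm ahead of it; x points along the fingers, z is the direction in which the jaws open and shut, and the axes are right-handed (so a half turn about x gives the same grasp; the last joint's range is limited). The gripper opens to 85 mm and grips with 20 to 120 N. Pads are 22 mm wide; open, the fingers measure 114 mm over their backs; the gripper's body (76 mm by 85 mm) begins 54 mm behind the grasp point. The pads swing forward as they close: fully open they stand 13 mm farther back than shut.
Start: joints at [-1.471, 0.286, 1.577, -0, 1.279, -0.15], TCP at [0.167, -0.654, 0.405] pointing down, gripper open.
Joint ranges: [-2.77, 2.77], [-0.9, 2.22], [0.21, 2.48], [-1.53, 4.67], [0.24, 2.81], [-2.84, 2.84]. Speed limits (rad/s): [2.79, 2.79, 3.14, 3.14, 3.14, 3.14].

INTERFACE

Orientations are given as a 3x3 rotation matrix whose columns are the frame's x, y, z axes.
In Python, from bench import sense, read_camera, camera_model, manip, nets gives the robot as it stands.
- The arm moves only by the tool servo_tool, never from a script. Its argument "motion" is a list of rows, each an object with "offset": the shift along the tool's x, y, z in cm, a list of three; "rot": the turn, a rotation vector about the tool's x, y, z in rad, a list of three; "hand": the finger opening in cm, from 0 to 8.54. In form: [{"offset": [tx, ty, tz], "rot": [ax, ay, az], "hand": hand}, ...]. A call has 1 to 5 rows; each row is the pose to reach, as a shift and turn from the pose commanded when the call began, along the tool's axes at that moment; what a row does not reach only later rows make up. A row lasts 1/10 s, in which the tool goes at most 50 mm and 8.59 degrees, less where a joint would pass 70% of its speed; a pose out of reach is approached as far as the arm can. A call with a gripper value outside its range is refused whole. The fingers move at their own pace and stop on an object; the grip force is fixed at half the most. Time passes only in rows, so rows that repeat a pose let the fingers close. It gives the time, the measured TCP pose, the force and the opening at its end, in the units of the state.
- sense(): the state, without advancing time (a new reading comes with each control period).
- read_camera(name): name is "side" or "top" or "wrist"; returns the picture (384x512x3 uint8, red, green, blue); there is no depth.
- camera_model(name): a dict with "fovy" (degrees; the focal length in pixels is half the picture's height over the tangent of half this angle, whatever the lens; pixels are square), "cx", "cy" (the principal point, pixels), "R" (3x3) and "t" (3): a world point X has camera coordinates R X + t. Camera axes: x right, y down, z forward; pixel columns grow to the right and rows downward; lengths in m; the calibration is good to about 2 mm. A picture is of the moment at which its call begins: read the wrist's pose just before it. camera_model takes no time and is no camera call; for the wrist camera it gives the pose at the moment of the call.
- manip.finish_job(): hands the job in, once; it reports no verdict.
Trained networks look in the newest picture that a camera, given by its name, has taken for a name from the list of things; names that differ only in an ending like _2 or _b are one class to them, and where a whole thing is asked for, a point or a joint stands for the part that bears it (a point fixed in the world has none). Each returns a list of dicts, best first, with "p" (0 to 1); they miss things now and then, are a little off and sometimes report something else, mostly with a low value. They report only what shows in the picture. A call takes as long as a camera call.
- nets.outline_of(camera, thing): "pixels" (384x512 bool, what is visible of it) and "at" ([column, row] in pixels, amid what is visible of it).
The state is a dict: "t": time; "joint_positions": joint angles; "dq": joint speeds; "joint_torque": joint torques, N m; "tool_pos": TCP position; "tcp_rot": TCP orientation; "contact_force": force on the tool from outside, world axes, zero at the start; "moment": the same for the moment, N m; "gripper_width": opening from 0.0 (shut) to 1.0 (fully open).
Only numpy, scipy, OpenCV 4.12 (cv2) and the standard library are available. Lean on these libraries where they do the work, as an engineer would, in place of code of your own. Each camera call takes 0.05 s, during which the arm holds its last target.

## Working session

There is one attempt and no reset: what is moved stays moved. The work goes in short steps, Python scripts to look and compute and a tool call to move; the robot and the scene stay as the last step left them, time stands still between calls to the robot, and variables do not carry over. Pictures are saved under pics/ and viewed, and the job is handed in when it is done.

Besides the shell and the picture viewer there is one more tool, called after "Call:" by a JSON object that holds its "api" and its "payload", one argument or row to a line. servo_tool: Moves the arm, as the interface text tells. Its arguments: {"type":"object","properties":{"motion":{"type":"array"}},"required":["motion"]}

```bash
mkdir -p pics; ls
python3 - <<'E'
from bench import sense, read_camera, camera_model, manip, nets
import cv2
s=sense();print(s)
for n in("side","top","wrist"):
    im=read_camera(n);cv2.imwrite(f"pics/{n}0.png",im[:,:,::-1]);print(n,camera_model(n))
E
```

```text
pics
{'t': 0.0, 'joint_positions': array([-1.47099626e+00,  2.87198528e-01,  1.57820960e+00, -2.67685124e-05,
        1.27860933e+00, -1.50001909e-01]), 'dq': array([ 0.00022823, -0.00053853, -0.00056412, -0.00054087, -0.00145515,
        0.00026048]), 'joint_torque': array([-9.08184802e-06, -4.05982733e+01, -2.92624694e+01, -2.87279363e-04,
        5.82877983e-03,  9.90398057e-07]), 'tool_pos': array([ 0.16686766, -0.65378266,  0.40330712]), 'tcp_rot': array([[-2.67100179e-04,  9.68959527e-01,  2.47219262e-01],
       [ 2.41018136e-03,  2.47219177e-01, -9.68956588e-01],
       [-9.99997060e-01,  3.37034779e-04, -2.40140048e-03]]), 'contact_force': array([1.04332758, 0.29621564, 0.20256727]), 'moment': array([-0.00897902, -0.00896082,  0.00378675]), 'gripper_width': 1.0026049458193855}
side {'fovy': 53.80119253271063, 'cx': 251.68945655186897, 'cy': 197.08386953438074, 'R': array([[ 0.95187108, -0.30648086,  0.00330733],
       [-0.18562419, -0.58503286, -0.78948098],
       [ 0.2438957 ,  0.75087019, -0.61376612]]), 't': array([-0.53431968,  0.18308755,  0.62103999])}
top {'fovy': 46.837457961716154, 'cx': 264.4479345733274, 'cy': 190.80460415197174, 'R': array([[-0.01918129, -0.99962587,  0.0194989 ],
       [-0.9970555 ,  0.01767645, -0.07461817],
       [ 0.07424558, -0.02087276, -0.99702153]]), 't': array([0.02083918, 0.55298421, 0.90693685])}
wrist {'fovy': 63.18930121760491, 'cx': 258.12815272033083, 'cy': 192.49614223832955, 'R': array([[ 0.24820334, -0.96870682, -0.0014801 ],
       [-0.93539782, -0.24006553,  0.25961407],
       [-0.25184524, -0.06305259, -0.96571132]]), 't': array([-0.67475082, -0.03348448,  0.37804083])}
```

View pics/top0.png

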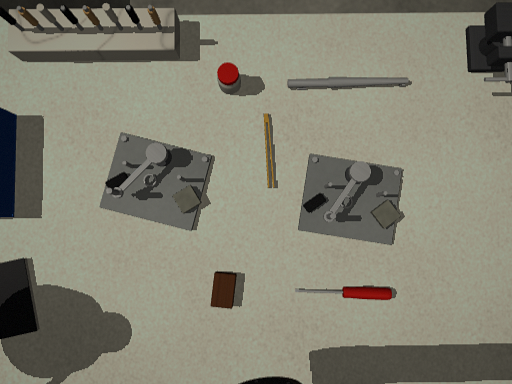

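View pics/side0.png

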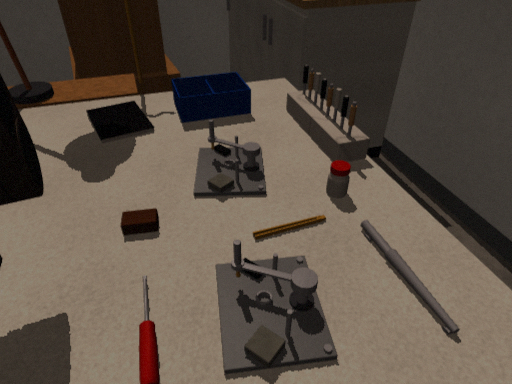

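```bash
cat > h.py <<'E'
from bench import sense, read_camera, camera_model, manip, nets
import cv2, numpy as np
def ray(n,px,z,cm=None):
    c=cm or camera_model(n);f=192/np.tan(np.radians(c['fovy']/2))
    d=np.array([(px[0]-c['cx'])/f,(px[1]-c['cy'])/f,1]);R=np.array(c['R']);C=-R.T@c['t'];d=R.T@d
    return C+d*(z-C[2])/d[2]
def proj(n,X,cm=None):
    c=cm or camera_model(n);f=192/np.tan(np.radians(c['fovy']/2))
    p=np.array(c['R'])@X+c['t'];return np.array([c['cx']+f*p[0]/p[2],c['cy']+f*p[1]/p[2]])
E
python3 - <<'E'
from h import *
for n in("top","side"):
  for th in ("stand_a","pin_a","pivot_a","swing_a","flex_a","charcoal","ring_a"):
    for r in nets.outline_of(n,th)[:4]:
        ys,xs=np.where(r['pixels']);print(n,th,round(r['p'],2),r['at'],xs.min(),xs.max(),ys.min(),ys.max(),len(xs))
print(sense()['t'])
E
```

```text
top stand_a 0.84 [349.9, 199.7] 298 401 154 244 7295
top stand_a 0.8 [155.6, 181.9] 100 211 133 230 7426
top pin_a 0.82 [339.9, 203.9] 323 356 178 221 361
top pin_a 0.8 [126.1, 180.3] 106 150 159 197 391
top pivot_a 0.77 [158.0, 179.7] 100 211 132 229 7382
top pivot_a 0.74 [337.3, 199.2] 323 356 178 221 370
top pivot_a 0.62 [348.1, 199.5] 298 401 154 244 7409
top swing_a 0.85 [148.1, 163.7] 106 166 142 197 755
top swing_a 0.77 [350.9, 180.5] 322 370 161 221 746
top swing_a 0.22 [128.1, 185.2] 107 149 161 197 378
top flex_a 0.93 [127.9, 180.5] 106 151 159 198 431
top flex_a 0.67 [339.1, 199.7] 323 355 178 221 338
top flex_a 0.56 [266.3, 119.1] 264 273 113 180 76
top charcoal 0.66 [224.6, 287.0] 211 236 271 308 812
top ring_a 0.43 [150.7, 174.1] 143 156 172 186 106
top ring_a 0.26 [351.1, 199.7] 297 402 154 245 7424
side stand_a 0.85 [272.1, 317.8] 216 336 241 373 11155
side stand_a 0.58 [228.2, 173.0] 193 265 121 197 3642
side pin_a 0.68 [251.0, 269.4] 231 291 241 281 679
side pin_a 0.63 [214.3, 137.1] 208 242 120 149 288
side pivot_a 0.84 [268.6, 315.4] 216 336 241 373 11078
side pivot_a 0.46 [247.3, 269.9] 231 290 240 281 684
side swing_a 0.96 [238.5, 146.8] 208 259 120 157 470
side swing_a 0.6 [285.5, 274.9] 230 317 240 295 1362
side flex_a 0.73 [211.3, 136.6] 208 241 120 148 272
side flex_a 0.71 [244.8, 268.7] 230 290 240 281 691
side flex_a 0.45 [227.1, 172.1] 193 265 120 196 3464
side charcoal 0.53 [234.7, 147.9] 208 258 120 157 490
side ring_a 0.58 [227.7, 164.5] 225 234 160 168 73
side ring_a 0.53 [260.4, 298.2] 257 270 291 305 96
0.85
```

Run:
```python
from h import *
t=cv2.imread("pics/top0.png");s=cv2.imread("pics/side0.png")
a=cv2.resize(t[125:250,90:220],None,fx=3,fy=3,interpolation=cv2.INTER_CUBIC);b=cv2.resize(t[125:250,290:420],None,fx=3,fy=3,interpolation=cv2.INTER_CUBIC)
cv2.imwrite("pics/tz.png",np.hstack([a,b]))
a=cv2.resize(s[110:210,180:280],None,fx=4,fy=4,interpolation=cv2.INTER_CUBIC);b=cv2.resize(s[230:380,205:345],(373,400),interpolation=cv2.INTER_CUBIC)
cv2.imwrite("pics/sz.png",np.hstack([a,b]))
```

```text
(no output)
```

View pics/tz.png

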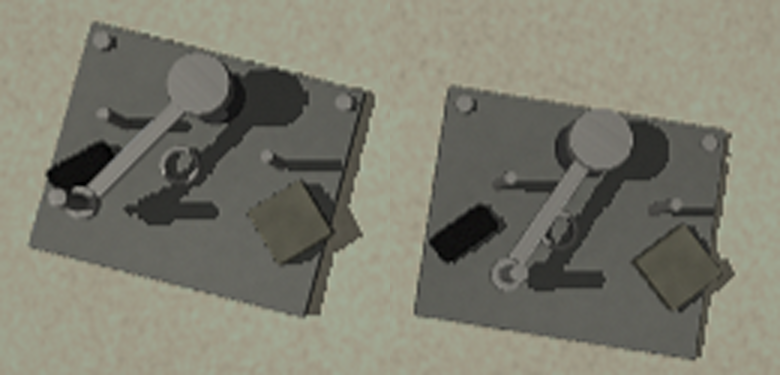

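View pics/sz.png

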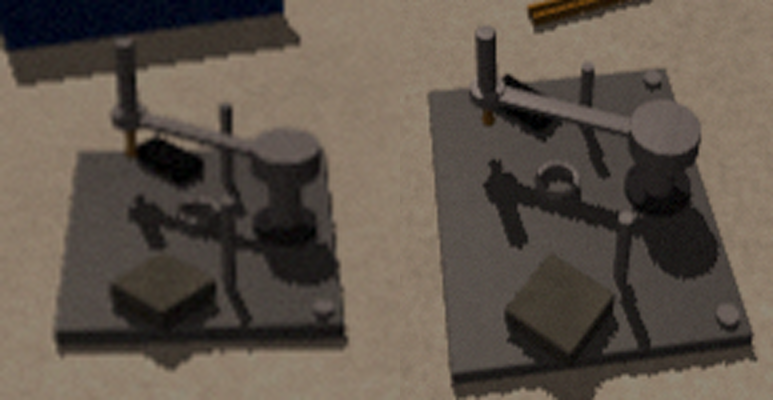

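Run:
```python
from h import *
from scipy.optimize import least_squares
ct=camera_model("top");cs=camera_model("side")
def Z(p,ox):return (ox+(p[0]+.5)/3-.5,125+(p[1]+.5)/3-.5)
L=dict(c=[(95,22),(372,93),(306,317),(30,247)],cap=(198,83),pt=(58,198),bo=(82,203),ox=90)
Rr=dict(c=[(450,86),(727,130),(698,358),(415,315)],cap=(601,141),pt=(506,270),bo=(509,274),ox=160)
# side pixels: pin top, in full px
sL=dict(pt=(180+125/4,110+41/4),cap=(180+287/4,110+146/4)); sR=dict(pt=(205+(486-400)/373*140,230+31*.375),cap=(205+(664-400)/373*140,230+130*.375))
for nm,d,sd in(("L",L,sL),("R",Rr,sR)):
    C=np.array([ray("top",Z(p,d['ox']),.012)[:2] for p in d['c']])
    loc=np.array([(.03,.1),(.03,-.1),(-.135,-.1),(-.135,.1)])
    f=lambda q:(np.c_[np.cos(q[2])*loc[:,0]-np.sin(q[2])*loc[:,1],np.sin(q[2])*loc[:,0]+np.cos(q[2])*loc[:,1]]+q[:2]-C).ravel()
    r=least_squares(f,[C[:,0].mean(),C[:,1].mean(),0]);q=r.x
    print(nm,"fit",q.round(4),"res",(r.fun*1000).round(1))
    print(" cap top",ray("top",Z(d['cap'],d['ox']),.073).round(4),"side",ray("side",sd['cap'],.073).round(4))
    P=ray("top",Z(d['pt'],d['ox']),.113);P2=ray("side",sd['pt'],.113);B=ray("top",Z(d['bo'],d['ox']),.067)
    for n,p in(("pin",P),("pinside",P2),("boss",B)):
        v=p[:2]-q[:2];c,s=np.cos(q[2]),np.sin(q[2]);v=np.array([c*v[0]+s*v[1],-s*v[0]+c*v[1]])
        print(n,p.round(4),"r",np.hypot(*v).round(4),"t",(np.arctan2(-v[1],-v[0])+.8).round(3))
```

```text
L fit [ 0.6292  0.2227 -0.2744] res [ 0.9 -0.5  0.5  1.7 -1.6 -1.2  0.2 -0. ]
 cap top [0.6294 0.2253 0.073 ] side [0.6315 0.2184 0.073 ]
pin [0.5518 0.3032 0.113 ] r 0.1117 t 0.269
pinside [0.5554 0.3012 0.113 ] r 0.1077 t 0.258
boss [0.5519 0.3027 0.067 ] r 0.1112 t 0.272
R fit [ 0.5861 -0.1805 -0.1725] res [ 0.6  0.2  1.  -0.4 -1.   0.6 -0.6 -0.4]
 cap top [ 0.5841 -0.179   0.073 ] side [ 0.5858 -0.1853  0.073 ]
pin [ 0.4993 -0.1067  0.113 ] r 0.114 t 0.268
pinside [ 0.5001 -0.1162  0.113 ] r 0.1074 t 0.33
boss [ 0.4974 -0.1162  0.067 ] r 0.1096 t 0.344
```

```bash
cat >> h.py <<'E'
from scipy.spatial.transform import Rotation as Ro
ST=dict(L=(.6296,.2230,-.274,np.pi),R=(.5858,-.1805,-.1725,0.))
def tgt(st,t,ztip=.080,r=.11,adv=0.):
    "TCP pose with jaw centre at pin angle t, advanced adv m ccw tangentially"
    x,y,yaw,fl=ST[st];phi=yaw+np.pi+t-.8+adv/.11
    p=np.array([x+r*np.cos(phi),y+r*np.sin(phi),ztip+.173])
    a=phi+np.pi/2+fl;z=np.array([np.cos(a),np.sin(a),0]);X=np.array([0,0,-1.]);return p,np.c_[X,np.cross(z,X),z]
def rel(p,R,s=None):
    s=s or sense();R0=s['tcp_rot'];o=R0.T@(p-s['tool_pos'])*100
    return o.round(2),Ro.from_matrix(R0.T@R).as_rotvec().round(3)
def tang(st,s=None):
    s=s or sense();x,y,yaw,fl=ST[st];v=s['tool_pos'][:2]-[x,y]
    t=(np.arctan2(v[1],v[0])-yaw-np.pi+.8+np.pi)%(2*np.pi)-np.pi
    ph=yaw+np.pi+t-.8;T=np.array([-np.sin(ph),np.cos(ph)])
    return dict(time=s['t'],t=t.round(3),r=np.hypot(*v).round(4),z=s['tool_pos'][2].round(4),Ft=(s['contact_force'][:2]@T).round(2),F=s['contact_force'].round(1),g=round(s['gripper_width'],3))
E
python3 -c "
from h import *
p,R=tgt('R',.33,.225);print(p,rel(p,R))"
```

```text
[ 0.49773397 -0.11458813  0.398     ] (array([  0.67,  45.39, -44.09]), array([ 0.892, -0.   , -0.   ]))
```

Call:
{"api": "servo_tool", "payload": {
  "motion": [
    {"offset":[0.5,45.4,-44.1],"rot":[0.89,0,0],"hand":4},
    {"offset":[0.5,45.4,-44.1],"rot":[0.89,0,0],"hand":4},
    {"offset":[0.5,45.4,-44.1],"rot":[0.89,0,0],"hand":4},
    {"offset":[0.5,45.4,-44.1],"rot":[0.89,0,0],"hand":4},
    {"offset":[0.5,45.4,-44.1],"rot":[0.89,0,0],"hand":4}
  ]
}}

```text
t: 1.35
tool_pos: [0.2978, -0.4399, 0.4029]
tcp_rot: [[0.0, 0.876, -0.483], [-0.0, -0.483, -0.876], [-1.0, 0.001, 0.0]]
contact_force: [0.5, -0.4, 0.0]
gripper_width: 0.467
```

```bash
python3 -c "
from h import *
p,R=tgt('R',.33,.225);print(rel(p,R),sense()['joint_positions'])"
```

```text
(array([  0.49,   1.8 , -38.15]), array([ 0.139,  0.   , -0.001])) [-1.16689903e+00 -3.09156470e-02  1.93036525e+00  2.61425449e-04
  1.24161318e+00  9.07687755e-01]
```

Call:
{"api": "servo_tool", "payload": {
  "motion": [
    {"offset":[0.4,1.8,-38.1],"rot":[0.14,0,0],"hand":4},
    {"offset":[0.4,1.8,-38.1],"rot":[0.14,0,0],"hand":4},
    {"offset":[0.4,1.8,-38.1],"rot":[0.14,0,0],"hand":4},
    {"offset":[0.4,1.8,-38.1],"rot":[0.14,0,0],"hand":4},
    {"offset":[0.4,1.8,-38.1],"rot":[0.14,0,0],"hand":4}
  ]
}}

```text
t: 1.85
tool_pos: [0.427, -0.2263, 0.4006]
tcp_rot: [[0.001, 0.804, -0.595], [-0.001, -0.595, -0.804], [-1.0, 0.001, -0.0]]
contact_force: [-0.0, -0.2, -0.2]
gripper_width: 0.468
```

```bash
python3 -c "
from h import *
p,R=tgt('R',.33,.225);print(rel(p,R),sense()['joint_positions'])"
```

```text
(array([  0.26,  -0.96, -13.18]), array([ 0.005, -0.   , -0.001])) [-6.97610934e-01 -1.43848703e-01  2.03943207e+00  1.04260902e-04
  1.24465215e+00  1.51079022e+00]
```

Call:
{"api": "servo_tool", "payload": {
  "motion": [
    {"offset":[0.2,-1,-13.2],"rot":[0,0,0],"hand":4},
    {"offset":[0.2,-1,-13.2],"rot":[0,0,0],"hand":4},
    {"offset":[0.2,-1,-13.2],"rot":[0,0,0],"hand":4},
    {"offset":[0.2,-1,-13.2],"rot":[0,0,0],"hand":4}
  ]
}}

```text
t: 2.25
tool_pos: [0.4982, -0.113, 0.3983]
tcp_rot: [[0.001, 0.807, -0.591], [0.001, -0.591, -0.807], [-1.0, 0.0, -0.001]]
contact_force: [-0.6, 0.5, -0.8]
gripper_width: 0.468
```

Run:
```python
from h import *
cm=camera_model("wrist");im=read_camera("wrist")
o=im[:,:,::-1].copy()
for st in "LR":
  for t in np.arange(0,1.7,.2):
    p,_=tgt(st,t);
    for z in(.067,.113): 
      u=proj("wrist",np.array([p[0],p[1],z]),cm)
      if 0<u[0]<512: cv2.circle(o,tuple(int(v) for v in u),2,(0,0,255) if z>.1 else (0,255,0),-1)
cv2.imwrite("pics/w1.png",o)
p,R=tgt('R',.33,.225);print(rel(p,R))
for th in("pin_a","swing_a"):
  for r in nets.outline_of("wrist",th)[:2]:print(th,r['p'],r['at'])
```

```text
(array([ 0.02,  0.02, -0.  ]), array([ 0.009,  0.   , -0.   ]))
pin_a 0.81 [260.4, 139.8]
swing_a 0.69 [264.0, 73.8]
```

View pics/w1.png

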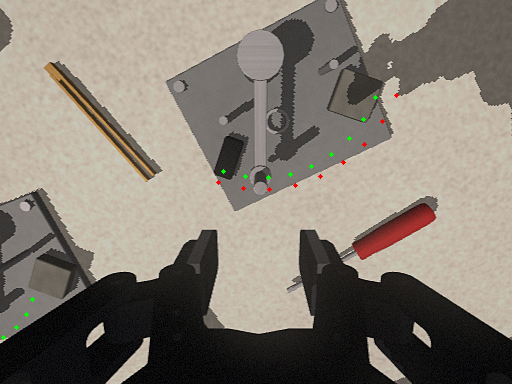

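Call:
{"api": "servo_tool", "payload": {
  "motion": [
    {"offset":[5,0,0],"rot":[0,0,0],"hand":4},
    {"offset":[10,0,0],"rot":[0,0,0],"hand":4},
    {"offset":[14.3,0,0],"rot":[0,0,0],"hand":4},
    {"offset":[14.3,0,0],"rot":[0,0,0],"hand":3}
  ]
}}

```text
t: 2.8
tool_pos: [0.4936, -0.1163, 0.2487]
tcp_rot: [[-0.013, 0.802, -0.597], [0.006, -0.597, -0.802], [-1.0, -0.014, 0.003]]
contact_force: [-0.3, -1.0, -0.3]
gripper_width: 0.354
```

Run:
```python
from h import *
print(tang('R'))
for n in("wrist","side"):
  o=read_camera(n)[:,:,::-1]; cv2.imwrite(f"pics/{n}2.png",o)
for t in(.4,.5,.6,.7,.8):
  print(t,rel(*tgt('R',t)))
```

```text
{'time': 2.8, 't': np.float64(0.364), 'r': np.float64(0.1124), 'z': np.float64(0.2487), 'Ft': np.float64(0.98), 'F': array([-0.3, -1. , -0.3]), 'g': 0.354}
0.4 (array([ 0.25, -0.06,  0.5 ]), array([-0.067,  0.   ,  0.001]))
0.5 (array([0.25, 0.07, 1.59]), array([-0.167,  0.   ,  0.001]))
0.6 (array([0.25, 0.31, 2.67]), array([-0.267,  0.   ,  0.001]))
0.7 (array([0.25, 0.65, 3.71]), array([-0.367,  0.   ,  0.001]))
0.8 (array([0.25, 1.1 , 4.72]), array([-0.467,  0.   ,  0.001]))
```

View pics/wrist2.png

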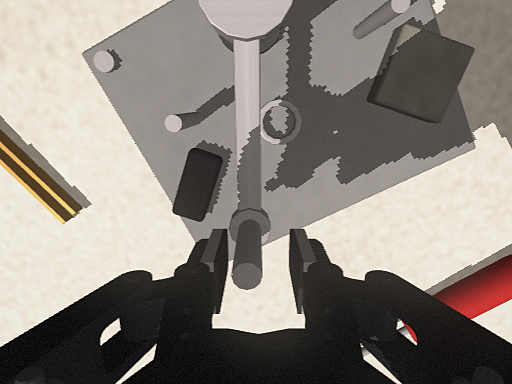

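Call:
{"api": "servo_tool", "payload": {
  "motion": [
    {"offset":[0.2,0,0.5],"rot":[-0.07,0,0],"hand":2.2},
    {"offset":[0.2,0.05,1.1],"rot":[-0.12,0,0],"hand":2.2},
    {"offset":[0.2,0.1,1.6],"rot":[-0.17,0,0],"hand":2.2},
    {"offset":[0.2,0.2,2.1],"rot":[-0.22,0,0],"hand":2.2},
    {"offset":[0.2,0.3,2.7],"rot":[-0.27,0,0],"hand":2.2}
  ]
}}

```text
t: 3.4
tool_pos: [0.4847, -0.1407, 0.2574]
tcp_rot: [[0.008, 0.934, -0.358], [-0.003, -0.358, -0.934], [-1.0, 0.008, -0.0]]
contact_force: [1.6, 2.5, -2.0]
gripper_width: 0.259
```

```bash
cat > n.py <<'E'
from h import *
import sys
st=sys.argv[1]; print(tang(st))
if len(sys.argv)>2 and sys.argv[2]=='w': cv2.imwrite(f"pics/{sys.argv[3]}.png",read_camera("wrist")[:,:,::-1]); sys.argv=sys.argv[:2]+sys.argv[4:]
for t in sys.argv[2:]: print(t,rel(*tgt(st,float(t))))
E
python3 n.py R w w3 .65 .7 .75
```

```text
{'time': 3.4, 't': np.float64(0.598), 'r': np.float64(0.1086), 'z': np.float64(0.2574), 'Ft': np.float64(-2.93), 'F': array([ 1.6,  2.5, -2. ]), 'g': 0.259}
.65 (array([ 0.44, -0.13,  0.52]), array([-0.043,  0.001, -0.008]))
.7 (array([ 0.44, -0.09,  1.07]), array([-0.093,  0.001, -0.008]))
.75 (array([ 0.44, -0.03,  1.61]), array([-0.143,  0.001, -0.008]))
```

View pics/w3.png

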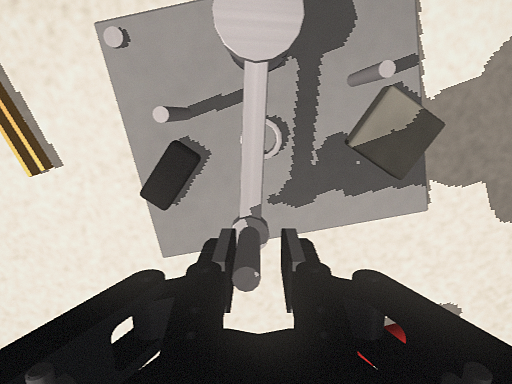

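Call:
{"api": "servo_tool", "payload": {
  "motion": [
    {"offset":[0.2,-0.1,0.5],"rot":[-0.04,0,0],"hand":2.2},
    {"offset":[0.2,-0.1,1.0],"rot":[-0.09,0,0],"hand":2.2},
    {"offset":[0.2,-0.1,1.0],"rot":[-0.09,0,0],"hand":2.2}
  ]
}}

```text
t: 3.75
tool_pos: [0.48, -0.1497, 0.2548]
tcp_rot: [[0.006, 0.961, -0.276], [-0.003, -0.276, -0.961], [-1.0, 0.007, 0.001]]
contact_force: [1.4, 1.4, 1.5]
gripper_width: 0.258
```

```bash
python3 n.py R .75 .8 .9 1.0
```

```text
{'time': 3.75, 't': np.float64(0.689), 'r': np.float64(0.1102), 'z': np.float64(0.2548), 'Ft': np.float64(-1.74), 'F': array([1.4, 1.4, 1.5]), 'g': 0.258}
.75 (array([0.18, 0.03, 0.67]), array([-0.057,  0.001, -0.007]))
.8 (array([0.18, 0.08, 1.21]), array([-0.107,  0.001, -0.007]))
.9 (array([0.18, 0.25, 2.3 ]), array([-0.207,  0.002, -0.007]))
1.0 (array([0.19, 0.53, 3.36]), array([-0.307,  0.002, -0.007]))
```

Call:
{"api": "servo_tool", "payload": {
  "motion": [
    {"offset":[0.1,0,0.4],"rot":[-0.04,0,0],"hand":2.2},
    {"offset":[0.1,0.1,0.8],"rot":[-0.08,0,0],"hand":2.2},
    {"offset":[0.1,0.1,1.1],"rot":[-0.1,0,0],"hand":2.2},
    {"offset":[0.1,0.1,1.1],"rot":[-0.1,0,0],"hand":2.2}
  ]
}}

```text
t: 4.15
tool_pos: [0.4773, -0.1599, 0.2517]
tcp_rot: [[0.003, 0.984, -0.178], [-0.001, -0.178, -0.984], [-1.0, 0.003, 0.001]]
contact_force: [1.0, 1.0, 1.3]
gripper_width: 0.259
```

```bash
python3 n.py R .85 .9 1.0
```

```text
{'time': 4.15, 't': np.float64(0.785), 'r': np.float64(0.1105), 'z': np.float64(0.2517), 'Ft': np.float64(-1.16), 'F': array([1. , 1. , 1.3]), 'g': 0.259}
.85 (array([-0.13,  0.06,  0.71]), array([-0.056,  0.001, -0.003]))
.9 (array([-0.13,  0.11,  1.26]), array([-0.106,  0.001, -0.003]))
1.0 (array([-0.12,  0.28,  2.35]), array([-0.206,  0.001, -0.003]))
```

Call:
{"api": "servo_tool", "payload": {
  "motion": [
    {"offset":[0,0,0.4],"rot":[-0.04,0,0],"hand":2.2},
    {"offset":[0,0.1,0.8],"rot":[-0.08,0,0],"hand":2.2},
    {"offset":[0,0.1,1.1],"rot":[-0.1,0,0],"hand":2.2},
    {"offset":[0,0.1,1.1],"rot":[-0.1,0,0],"hand":2.2}
  ]
}}

```text
t: 4.55
tool_pos: [0.4759, -0.1707, 0.2506]
tcp_rot: [[0.001, 0.997, -0.078], [-0.0, -0.078, -0.997], [-1.0, 0.001, 0.0]]
contact_force: [0.1, 1.4, 2.0]
gripper_width: 0.257
```

```bash
python3 n.py R .95 1.0 1.1
```

```text
{'time': 4.55, 't': np.float64(0.884), 'r': np.float64(0.1104), 'z': np.float64(0.2506), 'Ft': np.float64(-1.4), 'F': array([0.1, 1.4, 2. ]), 'g': 0.257}
.95 (array([-0.24,  0.05,  0.73]), array([-0.056,  0.   , -0.001]))
1.0 (array([-0.24,  0.1 ,  1.28]), array([-0.106,  0.   , -0.001]))
1.1 (array([-0.24,  0.27,  2.37]), array([-0.206,  0.   , -0.001]))
```

Call:
{"api": "servo_tool", "payload": {
  "motion": [
    {"offset":[-0.2,0,0.4],"rot":[-0.04,0,0],"hand":2.2},
    {"offset":[-0.2,0.1,0.8],"rot":[-0.08,0,0],"hand":2.2},
    {"offset":[-0.2,0.1,1.1],"rot":[-0.1,0,0],"hand":2.2},
    {"offset":[-0.2,0.1,1.1],"rot":[-0.1,0,0],"hand":2.2}
  ]
}}

```text
t: 4.95
tool_pos: [0.4754, -0.1803, 0.2516]
tcp_rot: [[-0.003, 1.0, 0.021], [0.005, 0.021, -1.0], [-1.0, -0.003, -0.005]]
contact_force: [-0.6, 8.5, 2.6]
gripper_width: 0.259
```

```bash
python3 n.py R 1.05 1.1 1.2
```

```text
{'time': 4.95, 't': np.float64(0.971), 'r': np.float64(0.1104), 'z': np.float64(0.2516), 'Ft': np.float64(-8.52), 'F': array([-0.6,  8.5,  2.6]), 'g': 0.259}
1.05 (array([-0.15,  0.05,  0.87]), array([-0.057, -0.005,  0.003]))
1.1 (array([-0.15,  0.09,  1.42]), array([-0.107, -0.006,  0.002]))
1.2 (array([-0.16,  0.27,  2.5 ]), array([-0.207, -0.006,  0.002]))
```

Call:
{"api": "servo_tool", "payload": {
  "motion": [
    {"offset":[0,0,0],"rot":[0,0,0],"hand":2.2},
    {"offset":[0,0,0],"rot":[0,0,0],"hand":2.2},
    {"offset":[0,0,0],"rot":[0,0,0],"hand":2.2}
  ]
}}

```text
t: 5.25
tool_pos: [0.4755, -0.18, 0.2515]
tcp_rot: [[-0.003, 1.0, 0.021], [0.005, 0.021, -1.0], [-1.0, -0.003, -0.005]]
contact_force: [-0.5, 7.1, 2.4]
gripper_width: 0.259
```

```bash
python3 n.py R w w4 .9 .8 .7 .6 .5 .4
```

```text
{'time': 5.25, 't': np.float64(0.968), 'r': np.float64(0.1103), 'z': np.float64(0.2515), 'Ft': np.float64(-7.11), 'F': array([-0.5,  7.1,  2.4]), 'g': 0.259}
.9 (array([-0.14,  0.08, -0.74]), array([ 0.094, -0.005,  0.003]))
.8 (array([-0.13,  0.23, -1.83]), array([ 0.194, -0.005,  0.003]))
.7 (array([-0.13,  0.5 , -2.9 ]), array([ 0.294, -0.005,  0.003]))
.6 (array([-0.12,  0.87, -3.93]), array([ 0.394, -0.005,  0.004]))
.5 (array([-0.12,  1.34, -4.93]), array([ 0.494, -0.004,  0.004]))
.4 (array([-0.12,  1.91, -5.87]), array([ 0.594, -0.004,  0.004]))
```

View pics/w4.png

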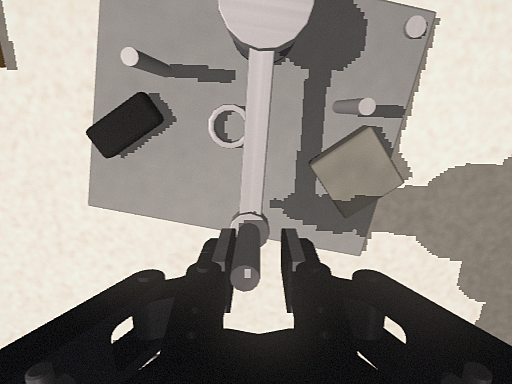

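Call:
{"api": "servo_tool", "payload": {
  "motion": [
    {"offset":[0,0,0.3],"rot":[0,0,0],"hand":2.2},
    {"offset":[0,0,0.3],"rot":[0,0,0],"hand":2.2},
    {"offset":[0,0,0.3],"rot":[0,0,0],"hand":2.2}
  ]
}}

```text
t: 5.6
tool_pos: [0.4754, -0.1826, 0.2515]
tcp_rot: [[-0.004, 1.0, 0.021], [0.007, 0.021, -1.0], [-1.0, -0.004, -0.007]]
contact_force: [-0.3, 9.7, 4.4]
gripper_width: 0.257
```

```bash
python3 n.py R .9 .8 .7 .6 .5 .4
```

```text
{'time': 5.6, 't': np.float64(0.992), 'r': np.float64(0.1104), 'z': np.float64(0.2515), 'Ft': np.float64(-9.69), 'F': array([-0.3,  9.7,  4.4]), 'g': 0.257}
.9 (array([-0.15,  0.09, -1.01]), array([ 0.093, -0.007,  0.004]))
.8 (array([-0.14,  0.25, -2.09]), array([ 0.193, -0.007,  0.004]))
.7 (array([-0.13,  0.51, -3.16]), array([ 0.293, -0.006,  0.005]))
.6 (array([-0.13,  0.88, -4.2 ]), array([ 0.393, -0.006,  0.005]))
.5 (array([-0.12,  1.35, -5.19]), array([ 0.493, -0.006,  0.005]))
.4 (array([-0.12,  1.92, -6.13]), array([ 0.593, -0.006,  0.006]))
```

Call:
{"api": "servo_tool", "payload": {
  "motion": [
    {"offset":[-0.1,0.1,-1.0],"rot":[0.09,0,0],"hand":2.2},
    {"offset":[-0.1,0.25,-2.1],"rot":[0.19,0,0],"hand":2.2},
    {"offset":[-0.1,0.5,-3.15],"rot":[0.29,0,0],"hand":2.2},
    {"offset":[-0.1,0.9,-4.2],"rot":[0.39,0,0],"hand":2.2},
    {"offset":[-0.1,1.35,-5.2],"rot":[0.49,0,0],"hand":2.2}
  ]
}}

```text
t: 6.1
tool_pos: [0.4878, -0.1321, 0.2527]
tcp_rot: [[-0.003, 0.891, -0.455], [-0.001, -0.455, -0.891], [-1.0, -0.002, 0.003]]
contact_force: [-1.8, -1.8, 0.1]
gripper_width: 0.259
```

```bash
python3 n.py R .4 .3 .2 .15 .1 .05
```

```text
{'time': 6.1, 't': np.float64(0.514), 'r': np.float64(0.1093), 'z': np.float64(0.2527), 'Ft': np.float64(2.42), 'F': array([-1.8, -1.8,  0.1]), 'g': 0.259}
.4 (array([-0.03, -0.01, -1.25]), array([0.101, 0.003, 0.002]))
.3 (array([-0.03,  0.15, -2.34]), array([0.201, 0.003, 0.002]))
.2 (array([-0.04,  0.42, -3.4 ]), array([0.301, 0.003, 0.001]))
.15 (array([-0.04,  0.6 , -3.92]), array([0.351, 0.003, 0.001]))
.1 (array([-0.04,  0.8 , -4.43]), array([0.401, 0.003, 0.001]))
.05 (array([-0.04,  1.03, -4.94]), array([0.451, 0.003, 0.001]))
```

Call:
{"api": "servo_tool", "payload": {
  "motion": [
    {"offset":[0,0,-1.2],"rot":[0.1,0,0],"hand":2.2},
    {"offset":[0,0.15,-2.3],"rot":[0.2,0,0],"hand":2.2},
    {"offset":[0,0.4,-3.4],"rot":[0.3,0,0],"hand":2.2},
    {"offset":[0,0.6,-3.9],"rot":[0.35,0,0],"hand":2.2},
    {"offset":[0,0.8,-4.4],"rot":[0.4,0,0],"hand":2.2}
  ]
}}

```text
t: 6.6
tool_pos: [0.5149, -0.0964, 0.2527]
tcp_rot: [[-0.003, 0.645, -0.764], [-0.001, -0.764, -0.645], [-1.0, -0.001, 0.003]]
contact_force: [-2.5, -0.2, 0.3]
gripper_width: 0.255
```

```bash
python3 n.py R .05 0 -.05 -.1
```

```text
{'time': 6.6, 't': np.float64(0.102), 'r': np.float64(0.11), 'z': np.float64(0.2527), 'Ft': np.float64(2.05), 'F': array([-2.5, -0.2,  0.3]), 'g': 0.255}
.05 (array([-0.03,  0.02, -0.57]), array([0.053, 0.003, 0.001]))
0 (array([-0.03,  0.06, -1.12]), array([0.103, 0.003, 0.001]))
-.05 (array([-0.03,  0.13, -1.67]), array([0.153, 0.003, 0.001]))
-.1 (array([-0.04,  0.23, -2.21]), array([0.203, 0.003, 0.001]))
```

Call:
{"api": "servo_tool", "payload": {
  "motion": [
    {"offset":[0,0,-0.6],"rot":[0.05,0,0],"hand":2.2},
    {"offset":[0,0.1,-1.1],"rot":[0.1,0,0],"hand":2.2},
    {"offset":[0,0.1,-1.7],"rot":[0.15,0,0],"hand":2.2},
    {"offset":[0,0.1,-1.9],"rot":[0.17,0,0],"hand":2.2},
    {"offset":[0,0.1,-1.9],"rot":[0.17,0,0],"hand":2.2}
  ]
}}

```text
t: 7.1
tool_pos: [0.5302, -0.0851, 0.2528]
tcp_rot: [[-0.001, 0.509, -0.861], [-0.001, -0.861, -0.509], [-1.0, 0.0, 0.001]]
contact_force: [-0.5, -1.0, -1.5]
gripper_width: 0.256
```

```bash
python3 n.py R w w5 -.05 -.1
```

```text
{'time': 7.1, 't': np.float64(-0.071), 'r': np.float64(0.1104), 'z': np.float64(0.2528), 'Ft': np.float64(0.96), 'F': array([-0.5, -1. , -1.5]), 'g': 0.256}
-.05 (array([-0.02,  0.04,  0.22]), array([-0.014,  0.001, -0.   ]))
-.1 (array([-0.02,  0.04, -0.33]), array([ 0.036,  0.001, -0.   ]))
```

View pics/w5.png

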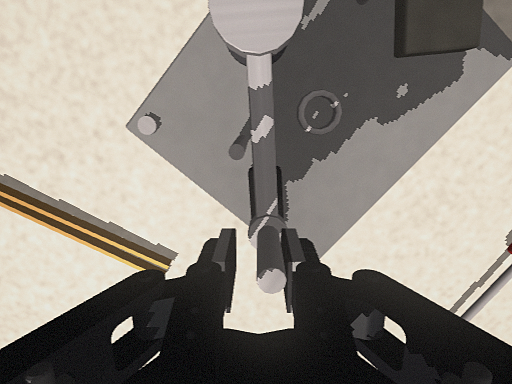

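Call:
{"api": "servo_tool", "payload": {
  "motion": [
    {"offset":[0,0.05,-0.3],"rot":[0.03,0,0],"hand":2.2},
    {"offset":[0,0.05,-0.5],"rot":[0.05,0,0],"hand":2.2},
    {"offset":[0,0.05,-0.5],"rot":[0.05,0,0],"hand":2.2}
  ]
}}

```text
t: 7.45
tool_pos: [0.5345, -0.0831, 0.2528]
tcp_rot: [[-0.003, 0.465, -0.885], [-0.0, -0.885, -0.465], [-1.0, -0.001, 0.002]]
contact_force: [-4.1, -1.8, 0.9]
gripper_width: 0.257
```

```bash
python3 n.py R -.1
```

```text
{'time': 7.45, 't': np.float64(-0.113), 'r': np.float64(0.1101), 'z': np.float64(0.2528), 'Ft': np.float64(4.46), 'F': array([-4.1, -1.8,  0.9]), 'g': 0.257}
-.1 (array([-0.02,  0.01,  0.15]), array([-0.014,  0.002,  0.001]))
```

Force is rising; press 2 mm more to confirm the rest stop.

Call:
{"api": "servo_tool", "payload": {
  "motion": [
    {"offset":[0,0,-0.2],"rot":[0,0,0],"hand":2.2},
    {"offset":[0,0,-0.3],"rot":[0,0,0],"hand":2.2},
    {"offset":[0,0,-0.3],"rot":[0,0,0],"hand":2.2}
  ]
}}

```text
t: 7.75
tool_pos: [0.5368, -0.0817, 0.2527]
tcp_rot: [[-0.005, 0.466, -0.885], [-0.0, -0.885, -0.466], [-1.0, -0.002, 0.004]]
contact_force: [-7.3, -3.1, 1.2]
gripper_width: 0.257
```

```bash
python3 n.py R -.06 -.03 0
```

```text
{'time': 7.75, 't': np.float64(-0.138), 'r': np.float64(0.1103), 'z': np.float64(0.2527), 'Ft': np.float64(7.94), 'F': array([-7.3, -3.1,  1.2]), 'g': 0.257}
-.06 (array([-0.03,  0.05,  0.86]), array([-0.053,  0.004,  0.002]))
-.03 (array([-0.03,  0.07,  1.19]), array([-0.083,  0.004,  0.002]))
0 (array([-0.02,  0.1 ,  1.51]), array([-0.113,  0.004,  0.002]))
```

Call:
{"api": "servo_tool", "payload": {
  "motion": [
    {"offset":[0,0.05,0.6],"rot":[-0.04,0,0],"hand":2.2},
    {"offset":[0,0.1,1.2],"rot":[-0.08,0,0],"hand":2.4},
    {"offset":[0,0.1,1.2],"rot":[-0.08,0,0],"hand":4},
    {"offset":[0,0.1,1.2],"rot":[-0.08,0,0],"hand":4},
    {"offset":[0,0.1,1.2],"rot":[-0.08,0,0],"hand":4}
  ]
}}

```text
t: 8.25
tool_pos: [0.5279, -0.0879, 0.2535]
tcp_rot: [[0.002, 0.534, -0.846], [-0.0, -0.846, -0.534], [-1.0, 0.001, -0.001]]
contact_force: [-0.5, -0.1, 0.7]
gripper_width: 0.469
```

```bash
python3 n.py R w w6 0
```

```text
{'time': 8.25, 't': np.float64(-0.039), 'r': np.float64(0.1092), 'z': np.float64(0.2535), 'Ft': np.float64(0.44), 'F': array([-0.5, -0.1,  0.7]), 'g': 0.469}
0 (array([ 0.05, -0.07,  0.43]), array([-0.035, -0.001, -0.001]))
```

View pics/w6.png

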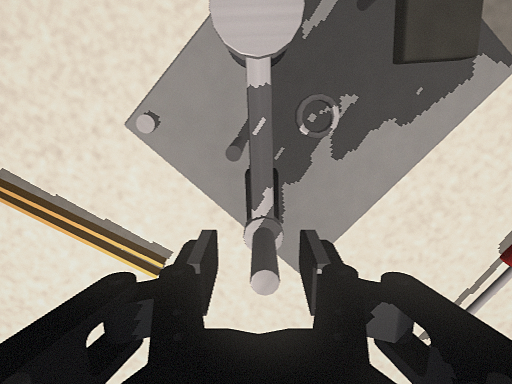

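Call:
{"api": "servo_tool", "payload": {
  "motion": [
    {"offset":[-5,0,0],"rot":[0,0,0],"hand":4},
    {"offset":[-10,0,0],"rot":[0,0,0],"hand":4},
    {"offset":[-14.5,0,0],"rot":[0,0,0],"hand":4},
    {"offset":[-14.5,0,0],"rot":[0,0,0],"hand":4}
  ]
}}

```text
t: 8.7
tool_pos: [0.5292, -0.0883, 0.4071]
tcp_rot: [[0.015, 0.534, -0.845], [-0.005, -0.845, -0.534], [-1.0, 0.013, -0.01]]
contact_force: [-0.1, -0.5, 0.4]
gripper_width: 0.466
```

```bash
python3 -c "
from h import *
p,R=tgt('L',.27,.225);print(p,rel(p,R),sense()['joint_positions'])"
```

```text
[0.55327851 0.30221509 0.398     ] (array([  0.74, -31.73, -22.89]), array([ 2.938, -0.02 ,  0.013])) [-3.54550862e-01 -2.49693854e-02  1.91676419e+00  3.32311379e-04
  1.23351013e+00  2.22327089e+00]
```

Call:
{"api": "servo_tool", "payload": {
  "motion": [
    {"offset":[0.5,-31.7,-22.9],"rot":[-1.5,0,0],"hand":4},
    {"offset":[0.5,-31.7,-22.9],"rot":[-1.5,0,0],"hand":4},
    {"offset":[0.5,-31.7,-22.9],"rot":[-1.5,0,0],"hand":4},
    {"offset":[0.5,-31.7,-22.9],"rot":[-1.5,0,0],"hand":4},
    {"offset":[0.5,-31.7,-22.9],"rot":[-1.5,0,0],"hand":4}
  ]
}}

```text
t: 9.2
tool_pos: [0.5427, 0.1637, 0.3943]
tcp_rot: [[-0.0, 0.969, -0.249], [0.0, -0.249, -0.969], [-1.0, -0.0, -0.0]]
contact_force: [-0.1, -2.0, 0.3]
gripper_width: 0.473
```

```bash
python3 -c "
from h import *
p,R=tgt('L',.27,.225);print(p,rel(p,R),sense()['joint_positions'])"
```

```text
[0.55327851 0.30221509 0.398     ] (array([ -0.37,  -2.42, -13.68]), array([-2.589, -0.   , -0.   ])) [1.13937842e-01 5.80671960e-02 1.85652513e+00 1.72146333e-04
 1.22714490e+00 1.93598828e+00]
```

Call:
{"api": "servo_tool", "payload": {
  "motion": [
    {"offset":[-0.4,-2.4,-13.7],"rot":[-2.5,0,0],"hand":4},
    {"offset":[-0.4,-2.4,-13.7],"rot":[-2.5,0,0],"hand":4},
    {"offset":[-0.4,-2.4,-13.7],"rot":[-2.5,0,0],"hand":4},
    {"offset":[-0.4,-2.4,-13.7],"rot":[-2.5,0,0],"hand":4},
    {"offset":[-0.4,-2.4,-13.7],"rot":[-2.5,0,0],"hand":4}
  ]
}}

```text
t: 9.7
tool_pos: [0.5542, 0.302, 0.3977]
tcp_rot: [[-0.001, 0.877, 0.481], [-0.0, 0.481, -0.877], [-1.0, -0.001, -0.0]]
contact_force: [-0.9, 0.4, -0.0]
gripper_width: 0.466
```

```bash
python3 -c "
from h import *
p,R=tgt('L',.27,.225);print(p,rel(p,R),sense()['joint_positions'])"
```

```text
[0.55327851 0.30221509 0.398     ] (array([-0.03, -0.08, -0.06]), array([-1.836e+00, -1.000e-03,  0.000e+00])) [3.38399927e-01 1.97143942e-01 1.69642941e+00 2.08201971e-04
 1.24923431e+00 1.40753858e+00]
```

Call:
{"api": "servo_tool", "payload": {
  "motion": [
    {"offset":[0,0,0],"rot":[-1.84,0,0],"hand":4},
    {"offset":[0,0,0],"rot":[-1.84,0,0],"hand":4},
    {"offset":[0,0,0],"rot":[-1.84,0,0],"hand":4},
    {"offset":[0,0,0],"rot":[-1.84,0,0],"hand":4},
    {"offset":[0,0,0],"rot":[-1.84,0,0],"hand":4}
  ]
}}

```text
t: 10.2
tool_pos: [0.5545, 0.3003, 0.3979]
tcp_rot: [[-0.001, 0.316, 0.949], [-0.0, 0.949, -0.316], [-1.0, -0.0, -0.001]]
contact_force: [-0.3, 0.2, -0.9]
gripper_width: 0.468
```

Call:
{"api": "servo_tool", "payload": {
  "motion": [
    {"offset":[0,0,0],"rot":[-1.09,0,0],"hand":4},
    {"offset":[0,0,0],"rot":[-1.09,0,0],"hand":4},
    {"offset":[0,0,0],"rot":[-1.09,0,0],"hand":4},
    {"offset":[0,0,0],"rot":[-1.09,0,0],"hand":4},
    {"offset":[0,0,0],"rot":[-1.09,0,0],"hand":4}
  ]
}}

```text
t: 10.7
tool_pos: [0.5545, 0.3003, 0.3979]
tcp_rot: [[-0.001, -0.415, 0.91], [-0.0, 0.91, 0.415], [-1.0, 0.0, -0.001]]
contact_force: [0.8, -0.8, -0.3]
gripper_width: 0.472
```

```bash
python3 -c "
from h import *
p,R=tgt('L',.27,.225);print(p,rel(p,R),sense()['joint_positions'])"
```

```text
[0.55327851 0.30221509 0.398     ] (array([-0.01,  0.22, -0.04]), array([-0.339, -0.001, -0.001])) [ 3.35627403e-01  1.95732624e-01  1.69771431e+00  3.18742437e-04
  1.24921402e+00 -9.25480036e-02]
```

Call:
{"api": "servo_tool", "payload": {
  "motion": [
    {"offset":[0,0.2,0],"rot":[-0.34,0,0],"hand":4},
    {"offset":[0,0.2,0],"rot":[-0.34,0,0],"hand":4},
    {"offset":[0,0.2,0],"rot":[-0.34,0,0],"hand":4},
    {"offset":[0,0.2,0],"rot":[-0.34,0,0],"hand":4}
  ]
}}

```text
t: 11.1
tool_pos: [0.5537, 0.3021, 0.398]
tcp_rot: [[-0.001, -0.69, 0.724], [-0.0, 0.724, 0.69], [-1.0, 0.001, -0.001]]
contact_force: [0.2, -0.7, 0.1]
gripper_width: 0.467
```

Run:
```python
from h import *
cm=camera_model("wrist");im=read_camera("wrist")
o=im[:,:,::-1].copy()
for st in "LR":
  for t in np.arange(0,1.7,.2):
    p,_=tgt(st,t);
    for z in(.067,.113): 
      u=proj("wrist",np.array([p[0],p[1],z]),cm)
      if 0<u[0]<512: cv2.circle(o,tuple(int(v) for v in u),2,(0,0,255) if z>.1 else (0,255,0),-1)
cv2.imwrite("pics/w7.png",o)
p,R=tgt('L',.27);print(rel(p,R))
```

```text
(array([ 1.451e+01,  3.000e-02, -1.000e-02]), array([-0.006, -0.001, -0.001]))
```

View pics/w7.png

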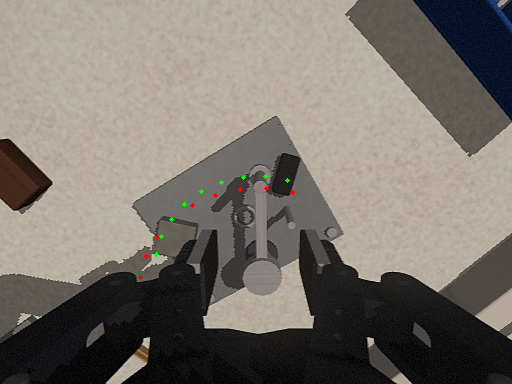

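Call:
{"api": "servo_tool", "payload": {
  "motion": [
    {"offset":[5,0,0],"rot":[0,0,0],"hand":4},
    {"offset":[10,0,0],"rot":[0,0,0],"hand":4},
    {"offset":[14.4,0,0],"rot":[0,0,0],"hand":4},
    {"offset":[14.4,0,0],"rot":[0,0,0],"hand":2.2},
    {"offset":[14.4,0,0],"rot":[0,0,0],"hand":2.2}
  ]
}}

```text
t: 11.65
tool_pos: [0.5538, 0.302, 0.2547]
tcp_rot: [[-0.002, -0.69, 0.724], [-0.0, 0.724, 0.69], [-1.0, 0.001, -0.001]]
contact_force: [1.7, -0.6, 1.3]
gripper_width: 0.26
```

```bash
python3 n.py L w w8 .3 .4 .45 .5 .55 .6
```

```text
{'time': 11.65, 't': np.float64(0.268), 'r': np.float64(0.1095), 'z': np.float64(0.2547), 'Ft': np.float64(-0.85), 'F': array([ 1.7, -0.6,  1.3]), 'g': 0.26}
.3 (array([ 0.41,  0.08, -0.44]), array([-0.035,  0.003,  0.001]))
.4 (array([ 0.41, -0.01, -1.54]), array([-0.135,  0.003,  0.001]))
.45 (array([ 0.41, -0.1 , -2.08]), array([-0.185,  0.003,  0.002]))
.5 (array([ 0.41, -0.21, -2.62]), array([-0.235,  0.003,  0.002]))
.55 (array([ 0.41, -0.35, -3.15]), array([-0.285,  0.003,  0.002]))
.6 (array([ 0.4 , -0.52, -3.68]), array([-0.335,  0.003,  0.002]))
```

View pics/w8.png

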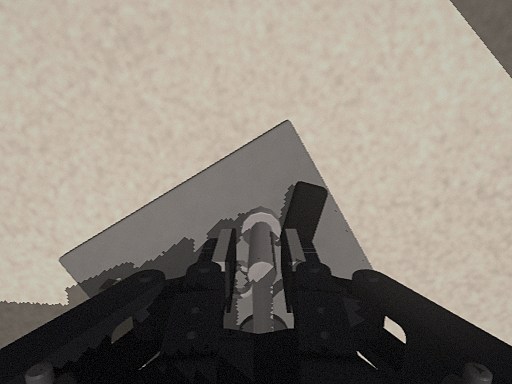

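Call:
{"api": "servo_tool", "payload": {
  "motion": [
    {"offset":[0.2,0.05,-0.8],"rot":[-0.06,0,0],"hand":2.2},
    {"offset":[0.2,0,-1.5],"rot":[-0.13,0,0],"hand":2.2},
    {"offset":[0.2,-0.1,-2.1],"rot":[-0.18,0,0],"hand":2.2},
    {"offset":[0.2,-0.2,-2.6],"rot":[-0.23,0,0],"hand":2.2},
    {"offset":[0.2,-0.4,-3.2],"rot":[-0.28,0,0],"hand":2.2}
  ]
}}

```text
t: 12.2
tool_pos: [0.535, 0.2777, 0.2579]
tcp_rot: [[0.009, -0.864, 0.503], [0.004, 0.503, 0.864], [-1.0, -0.006, 0.008]]
contact_force: [0.2, 2.6, -1.4]
gripper_width: 0.256
```

```bash
python3 n.py L .6 .65 .7
```

```text
{'time': 12.2, 't': np.float64(0.549), 'r': np.float64(0.1093), 'z': np.float64(0.2579), 'Ft': np.float64(-2.33), 'F': array([ 0.2,  2.6, -1.4]), 'g': 0.256}
.6 (array([ 0.49,  0.06, -0.56]), array([-0.053,  0.008,  0.006]))
.65 (array([ 0.48,  0.02, -1.11]), array([-0.103,  0.008,  0.006]))
.7 (array([ 0.48, -0.05, -1.65]), array([-0.153,  0.008,  0.007]))
```

Call:
{"api": "servo_tool", "payload": {
  "motion": [
    {"offset":[0.1,0.05,-0.5],"rot":[-0.05,0,0],"hand":2.2},
    {"offset":[0.1,0,-1.1],"rot":[-0.1,0,0],"hand":2.2},
    {"offset":[0.1,-0.05,-1.6],"rot":[-0.15,0,0],"hand":2.2}
  ]
}}

```text
t: 12.5
tool_pos: [0.5279, 0.2636, 0.2575]
tcp_rot: [[0.011, -0.93, 0.368], [0.004, 0.368, 0.93], [-1.0, -0.009, 0.008]]
contact_force: [1.1, 1.4, 0.2]
gripper_width: 0.256
```

```bash
python3 n.py L .75 .8 .85
```

```text
{'time': 12.5, 't': np.float64(0.695), 'r': np.float64(0.1095), 'z': np.float64(0.2575), 'Ft': np.float64(-1.74), 'F': array([1.1, 1.4, 0.2]), 'g': 0.256}
.75 (array([ 0.45,  0.04, -0.61]), array([-0.053,  0.008,  0.009]))
.8 (array([ 0.44, -0.01, -1.16]), array([-0.103,  0.007,  0.009]))
.85 (array([ 0.44, -0.08, -1.71]), array([-0.153,  0.007,  0.01 ]))
```

Call:
{"api": "servo_tool", "payload": {
  "motion": [
    {"offset":[0.2,0,-0.6],"rot":[-0.05,0,0],"hand":2.2},
    {"offset":[0.2,0,-1.1],"rot":[-0.1,0,0],"hand":2.2},
    {"offset":[0.2,-0.05,-1.6],"rot":[-0.15,0,0],"hand":2.2}
  ]
}}

```text
t: 12.8
tool_pos: [0.5225, 0.2485, 0.2554]
tcp_rot: [[0.011, -0.974, 0.225], [0.004, 0.225, 0.974], [-1.0, -0.01, 0.006]]
contact_force: [1.6, 2.1, 0.2]
gripper_width: 0.259
```

```bash
python3 n.py L .9 .95 1
```

```text
{'time': 12.8, 't': np.float64(0.84), 'r': np.float64(0.1101), 'z': np.float64(0.2554), 'Ft': np.float64(-2.43), 'F': array([1.6, 2.1, 0.2]), 'g': 0.259}
.9 (array([ 0.24, -0.03, -0.66]), array([-0.053,  0.006,  0.01 ]))
.95 (array([ 0.24, -0.07, -1.21]), array([-0.103,  0.006,  0.01 ]))
1 (array([ 0.23, -0.14, -1.75]), array([-0.153,  0.005,  0.01 ]))
```

Call:
{"api": "servo_tool", "payload": {
  "motion": [
    {"offset":[0.1,-0.03,-0.6],"rot":[-0.05,0,0],"hand":2.2},
    {"offset":[0.1,-0.06,-1.1],"rot":[-0.1,0,0],"hand":2.2},
    {"offset":[0.1,-0.1,-1.6],"rot":[-0.15,0,0],"hand":2.2}
  ]
}}

```text
t: 13.1
tool_pos: [0.5199, 0.2327, 0.2545]
tcp_rot: [[0.011, -0.997, 0.077], [0.004, 0.077, 0.997], [-1.0, -0.011, 0.005]]
contact_force: [1.8, 2.2, -0.3]
gripper_width: 0.257
```

```bash
python3 n.py L 1.05 1.1 1.15
```

```text
{'time': 13.1, 't': np.float64(0.986), 'r': np.float64(0.1102), 'z': np.float64(0.2545), 'Ft': np.float64(-2.35), 'F': array([ 1.8,  2.2, -0.3]), 'g': 0.257}
1.05 (array([ 0.14, -0.03, -0.71]), array([-0.053,  0.004,  0.011]))
1.1 (array([ 0.14, -0.07, -1.26]), array([-0.103,  0.004,  0.011]))
1.15 (array([ 0.14, -0.14, -1.8 ]), array([-0.153,  0.004,  0.011]))
```

Call:
{"api": "servo_tool", "payload": {
  "motion": [
    {"offset":[0.1,-0.03,-0.6],"rot":[-0.05,0,0],"hand":2.2},
    {"offset":[0.1,-0.06,-1.1],"rot":[-0.1,0,0],"hand":2.2},
    {"offset":[0.1,-0.1,-1.6],"rot":[-0.15,0,0],"hand":2.2}
  ]
}}

```text
t: 13.4
tool_pos: [0.5196, 0.2167, 0.2534]
tcp_rot: [[0.011, -0.997, -0.072], [0.004, -0.072, 0.997], [-1.0, -0.011, 0.003]]
contact_force: [0.6, 2.1, 0.5]
gripper_width: 0.263
```

```bash
python3 n.py L 1.2 1.25 1.3
```

```text
{'time': 13.4, 't': np.float64(1.132), 'r': np.float64(0.1102), 'z': np.float64(0.2534), 'Ft': np.float64(-2.11), 'F': array([0.6, 2.1, 0.5]), 'g': 0.263}
1.2 (array([ 0.03, -0.03, -0.75]), array([-0.054,  0.002,  0.011]))
1.25 (array([ 0.03, -0.08, -1.3 ]), array([-0.104,  0.002,  0.011]))
1.3 (array([ 0.03, -0.15, -1.85]), array([-0.154,  0.002,  0.011]))
```

Call:
{"api": "servo_tool", "payload": {
  "motion": [
    {"offset":[0,-0.03,-0.6],"rot":[-0.05,0,0],"hand":2.2},
    {"offset":[0,-0.06,-1.1],"rot":[-0.1,0,0],"hand":2.2},
    {"offset":[0,-0.1,-1.6],"rot":[-0.15,0,0],"hand":2.2}
  ]
}}

```text
t: 13.7
tool_pos: [0.5217, 0.2007, 0.2533]
tcp_rot: [[0.011, -0.975, -0.221], [0.003, -0.221, 0.975], [-1.0, -0.011, 0.001]]
contact_force: [1.4, 1.4, 0.6]
gripper_width: 0.258
```

```bash
python3 n.py L 1.35 1.4 1.45 1.5 1.55
```

```text
{'time': 13.7, 't': np.float64(1.277), 'r': np.float64(0.1102), 'z': np.float64(0.2533), 'Ft': np.float64(-1.1), 'F': array([1.4, 1.4, 0.6]), 'g': 0.258}
1.35 (array([ 0.03, -0.03, -0.8 ]), array([-0.054,  0.001,  0.011]))
1.4 (array([ 0.03, -0.07, -1.35]), array([-0.104,  0.   ,  0.011]))
1.45 (array([ 0.03, -0.14, -1.89]), array([-0.154,  0.   ,  0.011]))
1.5 (array([ 0.03, -0.24, -2.43]), array([-0.204, -0.   ,  0.011]))
1.55 (array([ 0.03, -0.36, -2.97]), array([-0.254, -0.001,  0.011]))
```

Well past 1.2 with only drag: the left arm is free. On to the far stop.

Call:
{"api": "servo_tool", "payload": {
  "motion": [
    {"offset":[0,0,-0.6],"rot":[-0.05,0,0],"hand":2.2},
    {"offset":[0,-0.07,-1.3],"rot":[-0.1,0,0],"hand":2.2},
    {"offset":[0,-0.14,-1.9],"rot":[-0.15,0,0],"hand":2.2},
    {"offset":[0,-0.24,-2.4],"rot":[-0.2,0,0],"hand":2.2},
    {"offset":[0,-0.35,-3.0],"rot":[-0.25,0,0],"hand":2.2}
  ]
}}

```text
t: 14.2
tool_pos: [0.5316, 0.1722, 0.2531]
tcp_rot: [[0.01, -0.89, -0.455], [0.003, -0.455, 0.89], [-1.0, -0.01, -0.002]]
contact_force: [-0.4, 2.0, -0.4]
gripper_width: 0.261
```

```bash
python3 n.py L 1.6 1.65 1.7
```

```text
{'time': 14.2, 't': np.float64(1.552), 'r': np.float64(0.1104), 'z': np.float64(0.2531), 'Ft': np.float64(-2.01), 'F': array([-0.4,  2. , -0.4]), 'g': 0.261}
1.6 (array([ 0.01, -0.06, -0.53]), array([-0.054, -0.002,  0.01 ]))
1.65 (array([ 0.01, -0.1 , -1.08]), array([-0.104, -0.002,  0.01 ]))
1.7 (array([ 0.01, -0.17, -1.62]), array([-0.154, -0.003,  0.01 ]))
```

Call:
{"api": "servo_tool", "payload": {
  "motion": [
    {"offset":[0,-0.05,-0.5],"rot":[-0.05,0,0],"hand":2.2},
    {"offset":[0,-0.1,-1.0],"rot":[-0.1,0,0],"hand":2.2},
    {"offset":[0,-0.1,-1.2],"rot":[-0.1,0,0],"hand":2.2},
    {"offset":[0,-0.1,-1.2],"rot":[-0.1,0,0],"hand":2.2}
  ]
}}

```text
t: 14.6
tool_pos: [0.5371, 0.1619, 0.2514]
tcp_rot: [[0.006, -0.842, -0.539], [0.002, -0.539, 0.842], [-1.0, -0.006, -0.001]]
contact_force: [-1.1, 3.2, 1.8]
gripper_width: 0.254
```

```bash
python3 n.py L 1.6 1.65 1.7
```

```text
{'time': 14.6, 't': np.float64(1.658), 'r': np.float64(0.1109), 'z': np.float64(0.2514), 'Ft': np.float64(-3.33), 'F': array([-1.1,  3.2,  1.8]), 'g': 0.254}
1.6 (array([-0.16, -0.1 ,  0.64]), array([ 0.043, -0.001,  0.006]))
1.65 (array([-0.16, -0.09,  0.09]), array([-0.007, -0.001,  0.006]))
1.7 (array([-0.16, -0.1 , -0.46]), array([-0.057, -0.002,  0.006]))
```

Call:
{"api": "servo_tool", "payload": {
  "motion": [
    {"offset":[0,-0.1,-0.3],"rot":[-0.04,0,0],"hand":2.2},
    {"offset":[0,-0.1,-0.5],"rot":[-0.05,0,0],"hand":2.2},
    {"offset":[0,-0.1,-0.5],"rot":[-0.05,0,0],"hand":2.2}
  ]
}}

```text
t: 14.9
tool_pos: [0.5397, 0.1586, 0.25]
tcp_rot: [[0.001, -0.814, -0.581], [0.003, -0.581, 0.814], [-1.0, -0.002, 0.001]]
contact_force: [-3.6, 5.4, 5.7]
gripper_width: 0.261
```

```bash
python3 n.py L w w9 1.6 1.65 1.7
```

```text
{'time': 14.9, 't': np.float64(1.696), 'r': np.float64(0.1106), 'z': np.float64(0.25), 'Ft': np.float64(-6.49), 'F': array([-3.6,  5.4,  5.7]), 'g': 0.261}
1.6 (array([-0.31, -0.11,  1.04]), array([0.094, 0.002, 0.002]))
1.65 (array([-0.31, -0.07,  0.49]), array([0.044, 0.002, 0.002]))
1.7 (array([-0.31, -0.06, -0.06]), array([-0.006,  0.001,  0.002]))
```

View pics/w9.png

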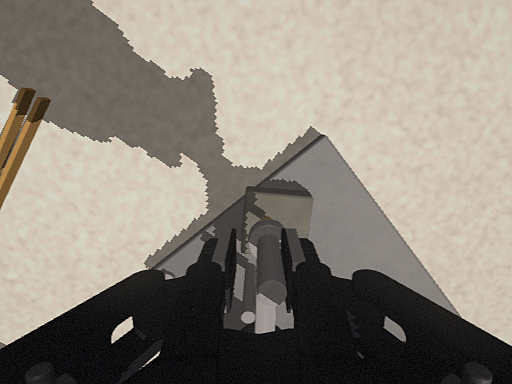

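Call:
{"api": "servo_tool", "payload": {
  "motion": [
    {"offset":[-0.2,-0.1,0.5],"rot":[0.04,0,0],"hand":2.2},
    {"offset":[-0.3,-0.1,0.9],"rot":[0.08,0,0],"hand":2.4},
    {"offset":[-0.3,-0.1,0.9],"rot":[0.08,0,0],"hand":4},
    {"offset":[-0.3,-0.1,0.9],"rot":[0.08,0,0],"hand":4},
    {"offset":[-0.3,-0.1,0.9],"rot":[0.08,0,0],"hand":4}
  ]
}}

```text
t: 15.45
tool_pos: [0.5352, 0.1653, 0.2512]
tcp_rot: [[0.001, -0.857, -0.515], [-0.0, -0.515, 0.857], [-1.0, -0.0, -0.001]]
contact_force: [-0.2, -0.0, -0.5]
gripper_width: 0.472
```

```bash
python3 n.py L w w10
```

```text
{'time': 15.45, 't': np.float64(1.622), 'r': np.float64(0.1106), 'z': np.float64(0.2512), 'Ft': np.float64(-0.08), 'F': array([-0.2, -0. , -0.5]), 'g': 0.472}
```

View pics/w10.png

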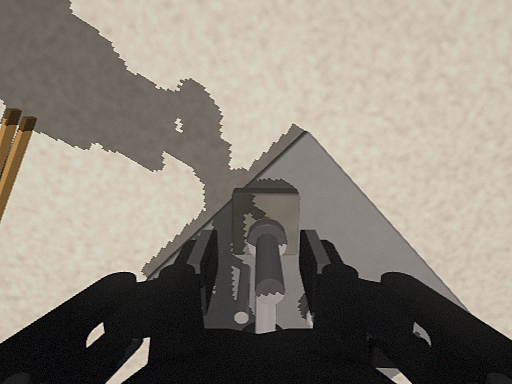

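The pin stands clear of both pads; lift and look.

Call:
{"api": "servo_tool", "payload": {
  "motion": [
    {"offset":[-5,0,0],"rot":[0,0,0],"hand":4},
    {"offset":[-10,0,0],"rot":[0,0,0],"hand":4},
    {"offset":[-15,0,0],"rot":[0,0,0],"hand":4},
    {"offset":[-20,0,0],"rot":[0,0,0],"hand":4},
    {"offset":[-20,0,0],"rot":[0,0,0],"hand":4}
  ]
}}

```text
t: 16.0
tool_pos: [0.5361, 0.1656, 0.4611]
tcp_rot: [[0.017, -0.857, -0.515], [0.002, -0.515, 0.857], [-1.0, -0.016, -0.007]]
contact_force: [0.1, -0.2, 0.5]
gripper_width: 0.467
```

Run:
```python
from h import *
t=read_camera("top");s=read_camera("side");w=read_camera("wrist")
cv2.imwrite("pics/t11.png",t[:,:,::-1]);cv2.imwrite("pics/s11.png",s[:,:,::-1]);cv2.imwrite("pics/w11.png",w[:,:,::-1])
for st,tt in(("L",1.6),("R",0.)):
  p,_=tgt(st,tt);p[2]=.113
  print(st,"pin expected at top",proj("top",p),"side",proj("side",p),"wrist",proj("wrist",p))
```

```text
L pin expected at top [181.75423365 198.60977432] side [215.80423344 148.61493651] wrist [261.07133726 176.61882584]
R pin expected at top [318.89747312 201.77578894] side [246.83595471 227.41383084] wrist [18.74632034 19.8425924 ]
```

View pics/t11.png

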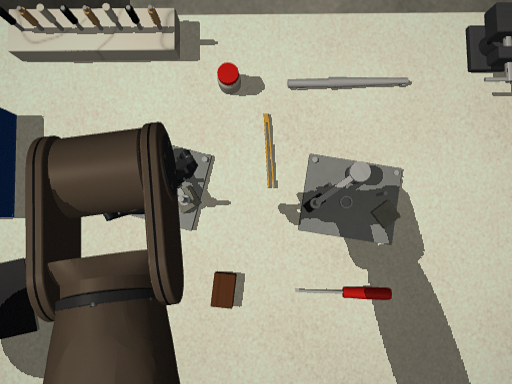

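View pics/s11.png

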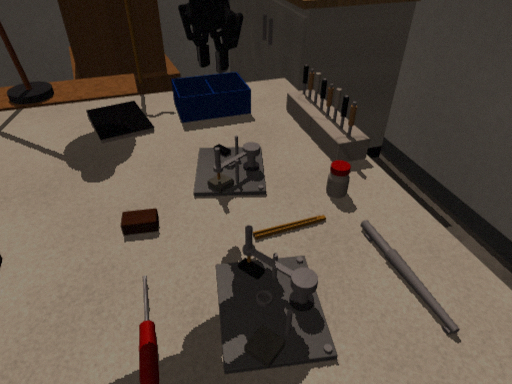

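View pics/w11.png

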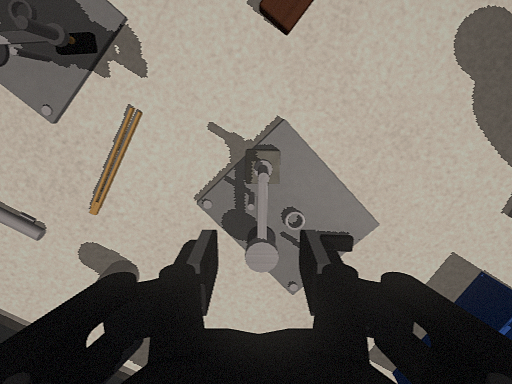

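```bash
python3 -c "
from h import *
s=sense();print(abs(s['dq']).max(),s['contact_force'],s['t']);print(manip.finish_job())"
```

```text
0.04130651351061811 [-0.16621625  0.25491729 -0.89679757] 16.15
the job is handed in; nothing more can be done
None
```

I checked both stands and handed the job in at about 16 s. The right-hand stand's arm binds and the left-hand stand's arm swings freely.

- **Right arm (binds):** It stopped at a swing of roughly 0.85 rad. There the force climbed from about 1.5 N to 7–10 N and kept rising about 1 N per mm, while the pin stayed put. I swung it back to the rest stop, pressed lightly to confirm with about 8 N, and released it.
- **Left arm (free):** It moved with only about 2 N of drag all the way to the far stop. The force there rose to about 6.5 N, which confirmed the stop, and I released it.

**Last checks:**
- In the side picture both pin tops lie within 1–2 pixels of where they should be for 0 rad (right) and 1.60 rad (left).
- To the eye, the tweezers, jar, mandrel, charcoal, screwdriver and rings had not moved in the pictures; I did not measure them.
- The gripper had lifted clear and read only sensor noise, under 1 N.
- The highest force I read on a pin was about 10 N, against the 18 N limit.

The pin readings suggested that both stops lay about 0.03–0.05 rad from where I first estimated. I went by the rise in force, not by the estimate.

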